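# Lay sample capsules in a dimpled tray, cover it and prove the cover is held

### The job

Make up the retained-sample tray: take the one or two steel setting pins out of the tray and lay each back in its own slot in the black pin block (the slot cut to its length), and lay every capsule from the pan gently in a pocket of its own - the shells are thin, so neither squeeze them hard nor press them down. Then, with both keepers drawn out, put the cover squarely over the block, slide both keepers fully in over its end flanges, and at last tug the cover straight up by its knob with about 12 N for a moment, so that you feel both keepers hold it, and let go. Leave the other things alone.

Things in the scene. Friction and masses are not known exactly. Their poses are not given: they have to be found in the camera images.
- tray: sample tray, fixed: aluminium base plate 276 x 124 x 10 mm, on it a grey block 142 x 104 mm whose flat top is 24 mm above the underside, with four capsule-shaped dimples (centres x = +-35, y = +-32 mm; mouth 60 x 26 mm; 7 mm deep, sloped sides). Origin: centre of the underside; x along the plate and the dimples, away from the robot; z up
- pocket_1 (a point): where a capsule's centre comes to rest in pocket 1 of the tray, 5 mm above the block's top face (29 mm above the tray's underside)
- pocket_2 (a point): where a capsule's centre comes to rest in pocket 2 of the tray, 5 mm above the block's top face (29 mm above the tray's underside)
- pocket_3 (a point): where a capsule's centre comes to rest in pocket 3 of the tray, 5 mm above the block's top face (29 mm above the tray's underside)
- pocket_4 (a point): where a capsule's centre comes to rest in pocket 4 of the tray, 5 mm above the block's top face (29 mm above the tray's underside)
- near_keeper (a joint): dark steel sliding keeper at the robot's end of the tray, in m: 0 fully out, 0.014 fully in (slides along the tray's +x, toward its middle). Starts anywhere between. Moves with about 1.5 N, stays where left. When in, its 26 mm wide tongue reaches 8 mm over the cover's flange, 1.5 mm above it
- far_keeper (a joint): the same keeper at the far end of the tray; 0 fully out, 0.014 fully in (it slides along the tray's -x, toward the middle)
- near_keeper_knob (a point): point on the axis of the near keeper's upright black knob, 34 mm above the tray's underside; the knob is 14 mm across and stands 21 to 45 mm above the underside. Moves with the keeper; 117 mm from the tray's middle when out
- far_keeper_knob (a point): the same point on the far keeper's knob
- cover: tray cover: aluminium box open below, 153 x 115 mm outside, 148 x 110 inside, 37 mm high, 0.3 kg; at each x end a foot flange 70 mm long, 5 thick, 174 mm over both. Knob on top: 30 mm round, 22 tall, middle 56 mm above the lower edge. Starts standing on the bench. Origin: centre of the lower edge. On the tray (either way round) it stands on the base plate, 10 mm up, with 3 mm play round the block
- capsule_1: ivory hard-shell capsule, 24 mm across, 58 mm long with round ends, about 25 g, lying at the start in a shallow fixed steel pan (140 x 186 mm, floor 2.5 mm, rim 8 mm high). Thin shell: grip it with 10 N at most, press it on the tray with less than 10 N. Origin: its centre, 12 mm above what it lies on; x along its length (it may have rolled about x). May be absent
- capsule_2: ivory hard-shell capsule, 24 mm across, 58 mm long with round ends, about 25 g, lying at the start in a shallow fixed steel pan (140 x 186 mm, floor 2.5 mm, rim 8 mm high). Thin shell: grip it with 10 N at most, press it on the tray with less than 10 N. Origin: its centre, 12 mm above what it lies on; x along its length (it may have rolled about x). May be absent
- capsule_3: ivory hard-shell capsule, 24 mm across, 58 mm long with round ends, about 25 g, lying at the start in a shallow fixed steel pan (140 x 186 mm, floor 2.5 mm, rim 8 mm high). Thin shell: grip it with 10 N at most, press it on the tray with less than 10 N. Origin: its centre, 12 mm above what it lies on; x along its length (it may have rolled about x). May be absent
- capsule_4: ivory hard-shell capsule, 24 mm across, 58 mm long with round ends, about 25 g, lying at the start in a shallow fixed steel pan (140 x 186 mm, floor 2.5 mm, rim 8 mm high). Thin shell: grip it with 10 N at most, press it on the tray with less than 10 N. Origin: its centre, 12 mm above what it lies on; x along its length (it may have rolled about x). May be absent
- long_pin: long steel setting pin, a plain cylinder 24 mm across and 46 mm long, 0.16 kg, lying in a dimple of the tray at the start. Origin: its centre; x along its length. This one, the short one or both are there at a start
- short_pin: short steel setting pin, 24 mm across and 30 mm long, 0.10 kg, otherwise as the long one
- pin_block: black storage block 64 x 126 x 18 mm for the setting pins, fixed, with two rectangular slots side by side in its top, each 28 mm wide (along y), 66 mm apart, and 5 mm deep, lengthwise along the block's x: one 52 mm, one 36 mm long. Origin: centre of the underside
- long_slot (a point): where the long pin's centre lies in its 52 mm slot, 7 mm above the block's top (25 mm above the bench)
- short_slot (a point): where the short pin's centre lies in its 36 mm slot, 7 mm above the block's top
- tally_counter: small tally counter, 52 mm, leave alone
- steel_cup: small steel cup, 59 mm across, 42 mm high, leave alone
- pen: pen, 135 mm long, at the front edge, leave alone

How it is judged:
On the way, in this order (a step that is already met when the one before it is completed fails the run):
1. every capsule lies in a pocket of the tray (((distance between capsule_1 and pocket_1 below 0.005 m and angle between the x axis of capsule_1 and the x axis of tray, either way round below 0.12 rad) or (distance between capsule_1 and pocket_2 below 0.005 m and angle between the x axis of capsule_1 and the x axis of tray, either way round below 0.12 rad) or (distance between capsule_1 and pocket_3 below 0.005 m and angle between the x axis of capsule_1 and the x axis of tray, either way round below 0.12 rad) or (distance between capsule_1 and pocket_4 below 0.005 m and angle between the x axis of capsule_1 and the x axis of tray, either way round below 0.12 rad)) and ((distance between capsule_2 and pocket_1 below 0.005 m and angle between the x axis of capsule_2 and the x axis of tray, either way round below 0.12 rad) or (distance between capsule_2 and pocket_2 below 0.005 m and angle between the x axis of capsule_2 and the x axis of tray, either way round below 0.12 rad) or (distance between capsule_2 and pocket_3 below 0.005 m and angle between the x axis of capsule_2 and the x axis of tray, either way round below 0.12 rad) or (distance between capsule_2 and pocket_4 below 0.005 m and angle between the x axis of capsule_2 and the x axis of tray, either way round below 0.12 rad)) and ((distance between capsule_3 and pocket_1 below 0.005 m and angle between the x axis of capsule_3 and the x axis of tray, either way round below 0.12 rad) or (distance between capsule_3 and pocket_2 below 0.005 m and angle between the x axis of capsule_3 and the x axis of tray, either way round below 0.12 rad) or (distance between capsule_3 and pocket_3 below 0.005 m and angle between the x axis of capsule_3 and the x axis of tray, either way round below 0.12 rad) or (distance between capsule_3 and pocket_4 below 0.005 m and angle between the x axis of capsule_3 and the x axis of tray, either way round below 0.12 rad)) and ((distance between capsule_4 and pocket_1 below 0.005 m and angle between the x axis of capsule_4 and the x axis of tray, either way round below 0.12 rad) or (distance between capsule_4 and pocket_2 below 0.005 m and angle between the x axis of capsule_4 and the x axis of tray, either way round below 0.12 rad) or (distance between capsule_4 and pocket_3 below 0.005 m and angle between the x axis of capsule_4 and the x axis of tray, either way round below 0.12 rad) or (distance between capsule_4 and pocket_4 below 0.005 m and angle between the x axis of capsule_4 and the x axis of tray, either way round below 0.12 rad))), for 0.2 s.
2. the cover stands down over the block (all of step 1 and horizontal distance between cover and tray below 0.006 m and z of cover in the frame of tray below 0.0125 m and angle between the x axis of cover and the x axis of tray, either way round below 0.1 rad and angle between cover's own z axis and vertical below 0.04 rad), for 0.2 s.
3. both keepers are in over the flanges (horizontal distance between cover and tray below 0.006 m and z of cover in the frame of tray below 0.0125 m and angle between the x axis of cover and the x axis of tray, either way round below 0.1 rad and angle between cover's own z axis and vertical below 0.04 rad and value of joint each of near_keeper, far_keeper above 0.011 m), for 0.2 s.
4. the cover is tugged up against both keepers (value of joint each of near_keeper, far_keeper above 0.011 m and contact force between cover and near_keeper above 2 N and contact force between cover and far_keeper above 2 N), for 0.2 s.
At the end, for the whole second after the job is handed in: every capsule in a pocket (centre within 5 mm, axis within 0.12 rad), cover standing on the base plate (within 6 mm, 0.10 rad, not over 2.5 mm high), both keepers in by over 11 mm, each setting pin in the slot of its own length (within 6 mm, 0.15 rad) (all of step 1 and all of step 3 and distance between long_pin and long_slot below 0.006 m and angle between the x axis of each of long_pin, short_pin and the x axis of pin_block, either way round below 0.15 rad and distance between short_pin and short_slot below 0.006 m); the robot touches nothing.
It fails at once if a capsule gripped with more than 15 N a side (30 N over both fingers) (contact force between the fingers and capsule_1 above 30 N or contact force between the fingers and capsule_2 above 30 N or contact force between the fingers and capsule_3 above 30 N or contact force between the fingers and capsule_4 above 30 N).
It fails at once if a capsule pressed against the tray with more than 12 N (contact force between any of capsule_1, capsule_2, capsule_3, capsule_4 and tray above 12 N).
It fails at once if the cover wrenched against a keeper with more than 30 N (contact force between cover and near_keeper above 30 N or contact force between cover and far_keeper above 30 N).
It fails at once if a bystander moved by more than 5 cm (distance of any of tally_counter, steel_cup, pen from where it was at the start of the episode above 0.05 m).
Of long_pin, short_pin only 1 to 2 are there at a start; the rules pass over those that are not, and their reading is None.
Of capsule_1, capsule_2, capsule_3, capsule_4 only 3 to 4 are there at a start; the rules pass over those that are not, and their reading is None.
At some moment in a run one of cover, long_pin, short_pin may be knocked a few centimetres aside while the robot is not near it.
Once in a run the grip may slacken for a moment while it holds something.
It also fails if it takes over 208 s, if anything falls off the work surface, if the arm or the gripper's body presses on something with over 40 N, if the wrist force passes 120 N, or if a joint passes its speed limit or range.

### The arm

A 7-joint arm with a two-finger parallel gripper is mounted at the origin on a cart in front of the work surface, level with it; the furniture and walls round the work are solid. World frame = base frame: x ahead of the robot, y to its left, z up, the work surface at z = 0. Lengths are in m, angles in rad, forces in N, time in s.
With the tool pointing down it reaches from about 0.425 to 0.825 m from the base axis. Payload 3.6 kg.
Tool frame: the origin (TCP) lies where the fingers leave the gripper's body, on its centre line; the fingertips stand 73 mm ahead of it and the grasp point (between the pads) lies 54 mm ahead of it; z points along the fingers, y is the line along which they close (so a half turn about z gives the same grasp; the last joint's range is limited). The gripper opens to 85 mm and grips with 20 to 120 N. Pads are 22 mm wide; open, the fingers measure 114 mm over their backs; the gripper's body (76 mm by 85 mm) begins 54 mm behind the grasp point. The pads swing forward as they close: fully open they stand 13 mm farther back than shut.
Start: joints at [1.097, 0.615, -0.013, 1.423, 0.008, 1.103, -0.04], TCP at [0.281, -0.586, 0.304] pointing down, gripper open.
Joint ranges: [-3.12, 3.12], [-0.3, 2.06], [-1.34, 1.32], [0.26, 2.42], [-1.36, 4.5], [0.01, 1.98], [-2.84, 2.84]. Speed limits (rad/s): [2.79, 2.79, 3.14, 3.14, 3.14, 3.14, 3.14].

### API

Orientations are given as a unit quaternion [x, y, z, w].
In Python, from station import arm gives the robot as it stands. Calls block until the motion is done:
- arm.movep(position, orientation): joint-space move of the TCP to a pose.
- arm.line_to(position, velocity=0.15, ori=None): straight line of the TCP; ori=None keeps the orientation; velocity is the mean speed in m/s.
- arm.move_j(angles): joint-space move.
- arm.move_gripper(opening, effort=None): opening from 0.0 (shut) to 1.0 (fully open); effort is the grip in N (None keeps the last); returns when the fingers have stopped.
- arm.pause(seconds).
- arm.ik(position, orientation): joint angles nearest the present ones, or None.
- arm.snapshot(name): name is "scene" or "top" or "wrist"; returns the picture (384x512x3 uint8, blue, green, red); there is no depth.
- arm.camera_info(name): a dict with "fx", "fy", "cx", "cy" (pixels), "R" (3x3) and "t" (3): a world point X has camera coordinates R X + t; the wrist camera has in their place "T_tool_cam" (4x4, takes a point from camera to tool coordinates, whose origin is the TCP and whose axes are the flange's). Camera axes: x right, y down, z forward; pixel columns grow to the right and rows downward; lengths in m; the calibration is good to about 2 mm. A picture is of the moment at which its call begins: read the wrist's pose just before it. camera_info takes no time and is no camera call.
A pose or a line that the arm cannot do raises arm.MotionError and nothing moves.
- arm.finish_job(): hands the job in; it is judged then, once.
Readings, each from a call of its own:
- arm.read_time(): time.
- arm.read_joint_positions(): joint angles.
- arm.read_dq(): joint speeds.
- arm.read_effort(): joint torques, N m.
- arm.read_tool_pos(): TCP position.
- arm.read_eef_rot(): TCP orientation.
- arm.read_ft_force(): force on the tool from outside, world axes, zero at the start.
- arm.read_wrist_torque(): the same for the moment, N m.
- arm.read_opening(): opening from 0.0 (shut) to 1.0 (fully open).
- arm.read_finger_force(): force on a finger pad.
Only numpy, scipy, OpenCV 4.12 (cv2) and the standard library are available. Lean on these libraries where they do the work, as an engineer would, in place of code of your own. Each camera call takes 0.05 s, during which the arm holds its last target. There are 200 camera calls.

## Working session

There is one attempt and no reset: what is moved stays moved. The work goes in short steps, each a Python script; the robot and the scene stay as the last script left them, time stands still between calls to the robot, and variables do not carry over. Pictures are saved under pics/ and viewed, at most 14 in all, crops included, and the job is handed in when it is done.

```bash
ls; mkdir -p pics; python3 - <<'E'
from station import arm
import cv2,numpy as np
for n in("top","scene"):
    cv2.imwrite(f"pics/{n}0.png",arm.snapshot(n)); c=arm.camera_info(n); print(n,{k:np.round(v,4).tolist() for k,v in c.items()})
print(arm.camera_info("wrist")); print(arm.read_eef_rot(),arm.read_tool_pos(),arm.read_time(),arm.read_ft_force())
E
```

```text
pics
station.py
top {'fx': 497.0902, 'fy': 497.0902, 'cx': 259.228, 'cy': 183.9536, 'R': [[-0.0255, -0.9993, -0.0267], [-0.995, 0.0279, -0.0955], [0.0962, 0.0241, -0.9951]], 't': [0.1193, 0.5922, 1.589]}
scene {'fx': 458.4281, 'fy': 458.4281, 'cx': 249.4252, 'cy': 192.6718, 'R': [[-0.6368, -0.771, 0.0048], [-0.5888, 0.4823, -0.6486], [0.4978, -0.4159, -0.7611]], 't': [0.4293, 0.3378, 0.9406]}
{'fx': 333.2516066589638, 'fy': 333.2516066589638, 'cx': 258.312755076433, 'cy': 195.6657613451747, 'T_tool_cam': array([[ 3.94126194e-04, -9.56285137e-01, -2.92435602e-01,
         7.36373299e-02],
       [ 9.99998569e-01, -1.04227499e-04,  1.68856608e-03,
         1.28762511e-03],
       [-1.64523048e-03, -2.92435849e-01,  9.56283728e-01,
        -7.09685551e-02],
       [ 0.00000000e+00,  0.00000000e+00,  0.00000000e+00,
         1.00000000e+00]])}
[ 9.75028581e-01  2.22076145e-01 -2.94264072e-04 -1.16876630e-03] [ 0.28121767 -0.58542008  0.30282899] 0.1 [ 0.35646273 -0.23288296 -0.11411143]
```

View pics/top0.png

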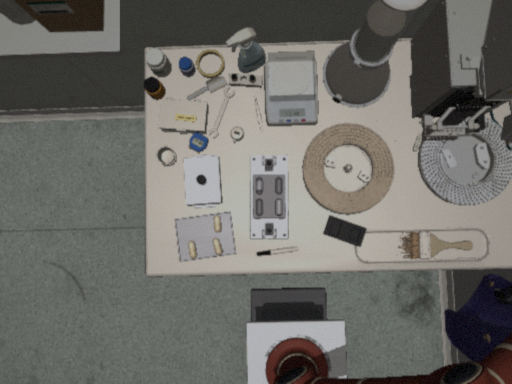

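View pics/scene0.png

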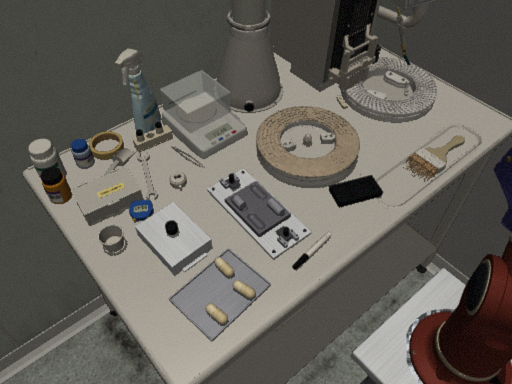

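The top view shows the tray at about (268,195) with pins in it, the cover at (202,180), and the pan with three capsules at (192,248), (216,224) and (217,248). The pin block is at (345,231). Next I'll take closer wrist views.

```bash
cat > h.py <<'E'
from station import arm
import cv2, numpy as np
from scipy.spatial.transform import Rotation as Rot
def down(yaw): return [np.cos(yaw/2),np.sin(yaw/2),0.,0.]
def go(x,y,z,yaw=0.): arm.movep([x,y,z],down(yaw))
def line(x,y,z,v=0.1,yaw=None): arm.line_to([x,y,z],velocity=v,ori=None if yaw is None else down(yaw))
def cam(name):
    c=arm.camera_info(name); K=np.array([[c['fx'],0,c['cx']],[0,c['fy'],c['cy']],[0,0,1]])
    if name!='wrist': R=np.array(c['R']).T; return K,R,-R@np.array(c['t'])
    T=np.eye(4); T[:3,:3]=Rot.from_quat(arm.read_eef_rot()).as_matrix(); T[:3,3]=arm.read_tool_pos()
    M=T@np.array(c['T_tool_cam']); return K,M[:3,:3],M[:3,3]
def shot(name,tag):
    c=cam(name); im=arm.snapshot(name); cv2.imwrite(f'pics/{tag}.png',im); np.savez(f'pics/{tag}.npz',K=c[0],R=c[1],o=c[2]); return im,c
def load(tag): d=np.load(f'pics/{tag}.npz'); return cv2.imread(f'pics/{tag}.png'),(d['K'],d['R'],d['o'])
def ray(c,uv): K,R,o=c; d=R@np.linalg.solve(K,[*uv,1.]); return o,d
def at(c,uv,z): o,d=ray(c,uv); return o+d*(z-o[2])/d[2]
def proj(c,X): K,R,o=c; p=K@(R.T@(np.asarray(X,float)-o)); return p[:2]/p[2]
def tri(obs):  # [(cam,uv),...] least-squares point
    A=0;b=0
    for c,uv in obs:
        o,d=ray(c,uv); d=d/np.linalg.norm(d); P=np.eye(3)-np.outer(d,d); A=A+P; b=b+P@o
    return np.linalg.solve(A,b)
def ortho(tag,z,x0,x1,y0,y1,s=1500): # rectified plan view at height z: up=+x, left=+y, s px/m
    im,c=load(tag); W=int((y1-y0)*s);H=int((x1-x0)*s)
    q=np.float32([[0,0],[W,0],[W,H],[0,H]]); w=[(x1,y1),(x1,y0),(x0,y0),(x0,y1)]
    p=np.float32([proj(c,[*k,z]) for k in w])
    return cv2.warpPerspective(im,cv2.getPerspectiveTransform(p,q),(W,H),flags=cv2.INTER_CUBIC)
E
python3 - <<'E'
from h import *
c=cam('top')
for n,uv,z in [('tray',(268,197),.02),('cover',(202,180),.06),('pan',(206,236),.0),('pinblk',(345,231),.018),('nk',(268,232),.04),('fk',(268,160),.04),('cup',(167,156),.04)]: print(n,at(c,uv,z).round(3))
t=at(c,(268,197),.02); k=at(c,(202,180),.05);p=at(c,(206,236),0.01);b=at(c,(345,231),.018)
go(t[0]-.03,t[1],.36); shot('wrist','w_tray')
go(max(b[0]-.02,.43),b[1],.33); shot('wrist','w_blk')
go(p[0]-.02,p[1],.33); shot('wrist','w_pan')
go(k[0]-.02,k[1],.36); shot('wrist','w_cov')
print(arm.read_time(),arm.read_joint_positions())
ims=[cv2.imread(f'pics/w_{n}.png') for n in('tray','blk','pan','cov')]
cv2.imwrite('pics/m1.png',cv2.resize(np.vstack([np.hstack(ims[:2]),np.hstack(ims[2:])]),(800,600),interpolation=cv2.INTER_AREA))
E
```

```text
tray [0.552 0.076 0.02 ]
cover [0.61  0.286 0.06 ]
pan [0.431 0.284 0.   ]
pinblk [ 0.436 -0.17   0.018]
nk [0.439 0.079 0.04 ]
fk [0.672 0.073 0.04 ]
cup [0.694 0.402 0.04 ]
6.2583 [-0.26474231  0.61342017 -0.41410679  1.30737324  0.24341706  1.2718159
 -2.25204913]
```

View pics/m1.png

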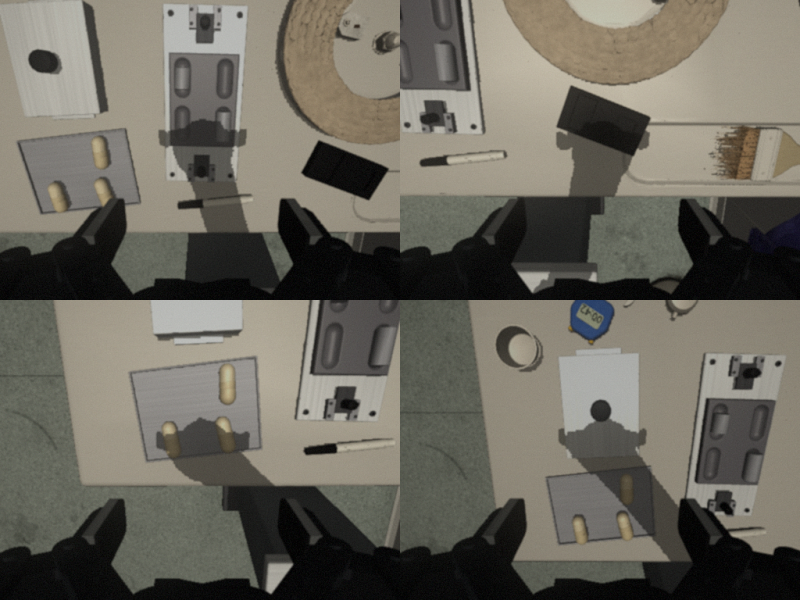

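The wrist views show the tray slightly turned, with pins in the far-left and near-right dimples, plus three capsules, the cover and the pin block. I'll rectify these into plan views for measuring.

```bash
python3 - <<'E'
from h import *
def lab(im,x0,x1,y0,y1,s,step=.02):
    im=im.copy()
    for k in np.arange(np.ceil(x0/step),x1/step): 
        v=int((x1-k*step)*s); cv2.line(im,(0,v),(6,v),(0,255,255),1); cv2.putText(im,f'{k*step*1000:.0f}',(8,v+4),0,.33,(0,255,255),1)
    for k in np.arange(np.ceil(y0/step),y1/step):
        u=int((y1-k*step)*s); cv2.line(im,(u,0),(u,6),(0,0,255),1); cv2.putText(im,f'{k*step*1000:.0f}',(u-8,16),0,.33,(0,0,255),1)
    return im
def mk(tag,z,x0,x1,y0,y1,s=2000):
    im=cv2.convertScaleAbs(ortho(tag,z,x0,x1,y0,y1,s),alpha=1.5); return lab(im,x0,x1,y0,y1,s)
a=mk('w_tray',.024,.40,.70,.0,.15); b=mk('w_cov',.024,.40,.70,.0,.15)
cv2.imwrite('pics/o1.png',np.hstack([a,b]))
c=mk('w_blk',.018,.36,.51,-.25,-.08); d=mk('w_pan',.0145,.33,.53,.18,.40); e=mk('w_cov',.037,.50,.72,.19,.39)
H=440; pad=lambda i:cv2.copyMakeBorder(i,0,H-i.shape[0],0,0,cv2.BORDER_CONSTANT)
cv2.imwrite('pics/o2.png',np.hstack([cv2.resize(pad(i),None,fx=.68,fy=.68) if 0 else pad(i) for i in(c,d)]))
cv2.imwrite('pics/o3.png',e)
print([cv2.imread(f'pics/o{i}.png').shape for i in(1,2,3)])
E
```

```text
[(599, 600, 3), (440, 779, 3), (439, 400, 3)]
```

View pics/o1.png

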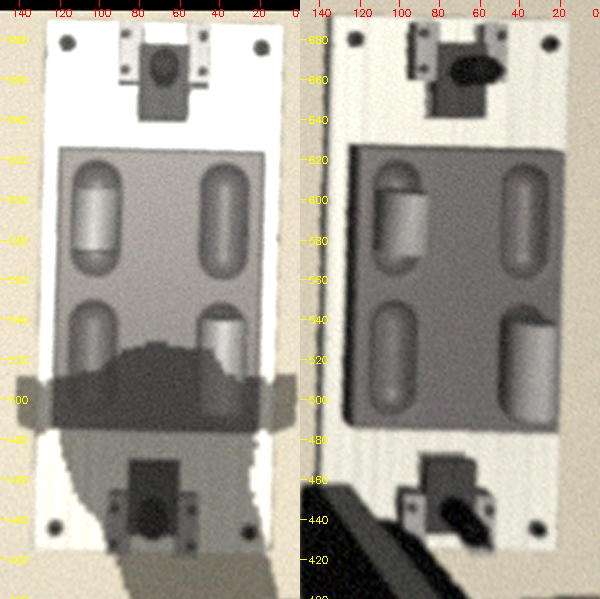

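View pics/o2.png

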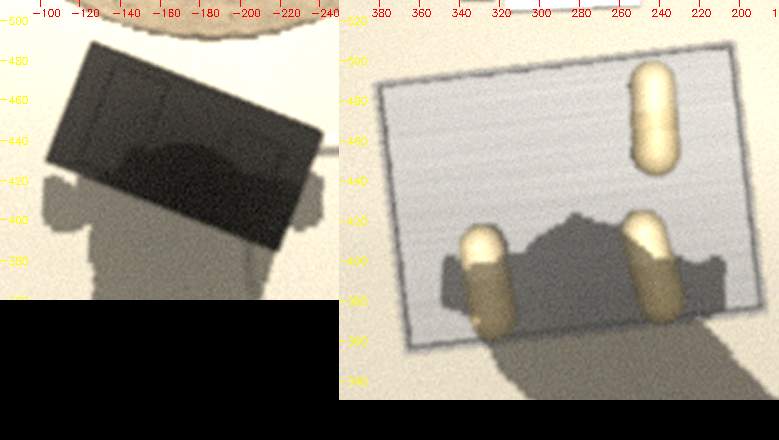

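Tray centre is about (0.555, 0.0705) with yaw −0.025. The long pin is in the near-right dimple and the short pin in the far-left. The block is at (0.437, −0.1725) with yaw −0.377, and the capsules are at (0.471, 0.242), (0.389, 0.325) and (0.3965, 0.2435). I still need to see the slots and the cover.

```bash
python3 - <<'E'
from h import *
im,c=load('w_blk'); th=-.377; o=np.array([.4372,-.1725])
R=np.array([[np.cos(th),-np.sin(th)],[np.sin(th),np.cos(th)]])
s=4000; w=[(.036,.067),(.036,-.067),(-.036,-.067),(-.036,.067)]
p=np.float32([proj(c,[*(o+R@k),.018]) for k in w]); W,H=int(.134*s),int(.072*s)
q=np.float32([[0,0],[W,0],[W,H],[0,H]])
b=cv2.warpPerspective(im,cv2.getPerspectiveTransform(p,q),(W,H),flags=cv2.INTER_CUBIC)
g=cv2.createCLAHE(4,(4,4)).apply(cv2.cvtColor(cv2.GaussianBlur(b,(0,0),3),6))
g=cv2.resize(cv2.cvtColor(g,8),None,fx=.7,fy=.7)
e=cv2.imread('pics/o3.png'); g=cv2.copyMakeBorder(g,0,439-g.shape[0],0,0,0)
cv2.imwrite('pics/m2.png',np.hstack([e,g]));
# heights: triangulate block corners / pin ends between w_tray and w_cov
ct,cc=load('w_tray')[1],load('w_cov')[1]
def px(c,u,v,u0): return proj(c,[.70-v/2000,.15-(u-u0)/2000,.024])
for n,a,b in[('blkTR',(266,152),(565,153)),('blkBR',(259,432),(558,433)),('shortpin',(115,188),(426,195)),('longpinTR',(244,320),(557,325)),('knobfar',(165,66),(477,69))]:
    print(n,tri([(ct,px(ct,*a,0)),(cc,px(cc,*b,300))]).round(4))
E
```

```text
blkTR [0.6237 0.017  0.0235]
blkBR [0.4835 0.0205 0.0233]
shortpin [0.605  0.0922 0.0352]
longpinTR [0.5415 0.0294 0.0362]
knobfar [0.6653 0.0676 0.0349]
```

View pics/m2.png

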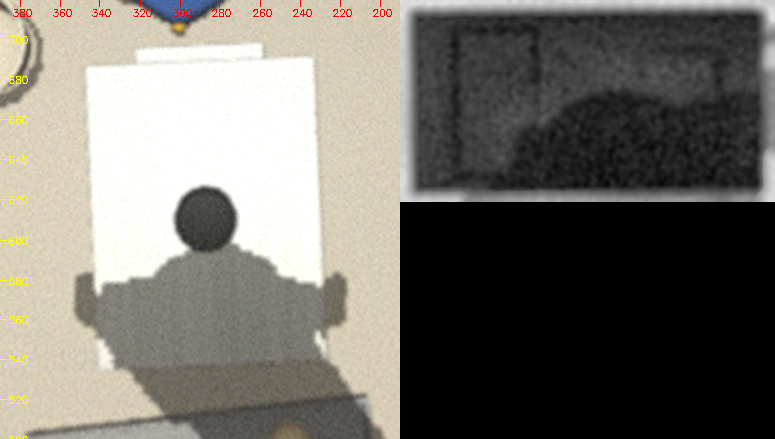

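The plan view gives the cover centre as (0.613, 0.287) with yaw +0.043. The long slot is on the block's +y side (left in the rectified crop) and the short slot on −y. I'll start with the pins and use them to learn the gripper's opening and force.

```bash
cat >> h.py <<'E'
TRAY=np.array([.555,.0705]); TH=-.0245; BLK=np.array([.4372,-.1725]); BTH=-.377
def fr(o,th,p): c,s=np.cos(th),np.sin(th); return o+np.array([[c,-s],[s,c]])@np.asarray(p,float)
UP=.19
def pick(x,y,z,yaw,w=.6,effort=20,close=0.,v=.12):
    arm.move_gripper(w,effort); go(x,y,UP,yaw); line(x,y,z+.03,.2); line(x,y,z,.05)
    print('f down',np.round(arm.read_ft_force(),2)); arm.move_gripper(close,effort)
    arm.pause(.2); print('grip op',round(arm.read_opening(),3),'ff',np.round(arm.read_finger_force(),2)); line(x,y,UP,.15)
    print('lifted op',round(arm.read_opening(),3),'ff',np.round(arm.read_finger_force(),2),'ft',np.round(arm.read_ft_force(),2))
def place(x,y,z,yaw,w=.6,v=.04):
    go(x,y,UP,yaw); print('op before',round(arm.read_opening(),3)); line(x,y,z+.02,.2); line(x,y,z,v)
    print('set ft',np.round(arm.read_ft_force(),2),'op',round(arm.read_opening(),3)); arm.move_gripper(w); line(x,y,UP,.2); print('t',arm.read_time())
E
python3 - <<'E'
from h import *
p=fr(TRAY,TH,(-.035,-.032)); s=fr(BLK,BTH,(0,.033)); print(p,s)
pick(*p,.098,TH); place(*s,.0945,BTH)
p=fr(TRAY,TH,(.035,.032)); s=fr(BLK,BTH,(0,-.033))
go(.5,.02,.3); 
im,c=shot('wrist','w_chk')
cv2.imwrite('pics/w_chk2.png',cv2.resize(im,(700,525)))
E
```

```text
[0.51922658 0.03936702] [ 0.44934838 -0.14181748]
f down [0.64 0.07 0.04]
grip op 0.27 ff 21.86
lifted op 0.267 ff 21.45 ft [ 0.44 -0.36 -1.  ]
op before 0.265
set ft [-0.31 -0.62 -0.9 ] op 0.269
t 13.3917
```

View pics/w_chk2.png

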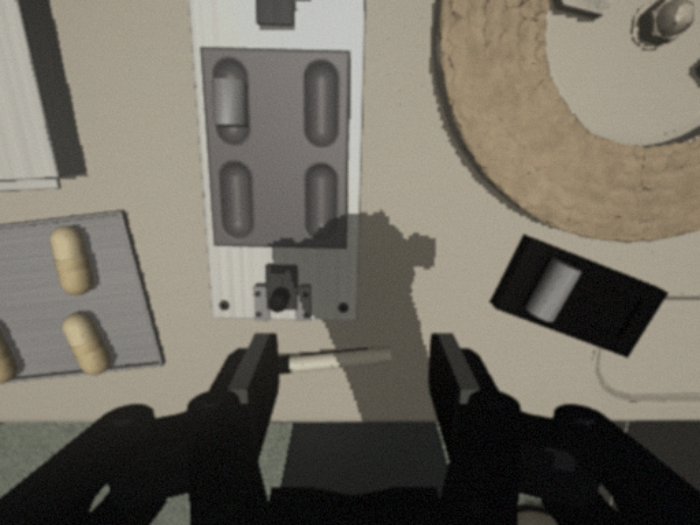

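The long pin lies in its slot at about (553,290). The short pin is still in the far-left dimple at (230,100). Effort 20 gives about 21 N on a finger, too much for capsules, so I'll test position-limited closing on the short pin.

```bash
python3 - <<'E'
from h import *
p=fr(TRAY,TH,(.035,.032)); s=fr(BLK,BTH,(0,-.033))
arm.move_gripper(.6,20); go(*p,UP,TH); line(*p,.128,.2); line(*p,.098,.05)
for o in (.30,.29,.285,.28,.275,.27,.265,.26,.25):
    arm.move_gripper(o,20); print(o,round(arm.read_opening(),4),np.round(arm.read_finger_force(),2))
arm.move_gripper(0.,25); line(*p,UP,.15); print(arm.read_opening(),arm.read_finger_force())
place(*s,.0945,BTH)
E
```

```text
0.3 0.3006 0.34
0.29 0.2895 0.85
0.285 0.2864 1.35
0.28 0.2804 1.93
0.275 0.2771 6.72
0.27 0.2733 13.1
0.265 0.2715 19.42
0.26 0.2707 19.42
0.25 0.2689 19.42
0.2642673939619498 24.86617684364319
op before 0.264
set ft [-1.01  0.44  0.71] op 0.267
t 22.9667
```

```bash
cat >> h.py <<'E'
def gentle(f=6.):
    for o in np.arange(.295,.255,-.0025):
        arm.move_gripper(o,20); a=arm.read_finger_force()
        if a>=f: break
    print('grip',round(o,4),round(arm.read_opening(),4),round(a,2))
def capsule(x,y,yaw,pk):
    p=fr(TRAY,TH,pk); arm.move_gripper(.55,20); go(x,y,UP,yaw); line(x,y,.115,.2); line(x,y,.084,.05); gentle()
    line(x,y,UP,.12); print('lift',round(arm.read_opening(),4),round(arm.read_finger_force(),2))
    go(*p,UP,TH); print('over',round(arm.read_opening(),4),round(arm.read_finger_force(),2))
    line(*p,.12,.15); line(*p,.0987,.025); print('down',np.round(arm.read_ft_force(),2),round(arm.read_finger_force(),2))
    arm.move_gripper(.29); arm.move_gripper(.45); line(*p,UP,.15); print('t',arm.read_time())
E
python3 - <<'E'
from h import *
capsule(.471,.242,-.045,(.035,.032))
line(.5,.08,.3,.3,0.); im,c=shot('wrist','w_c1'); cv2.imwrite('pics/w_c1b.png',cv2.resize(im,(700,525)))
E
```

```text
grip 0.275 0.2769 8.41
lift 0.278 8.31
over 0.28 8.31
down [-0.21  2.7   0.75] 6.97
t 32.875
```

View pics/w_c1b.png

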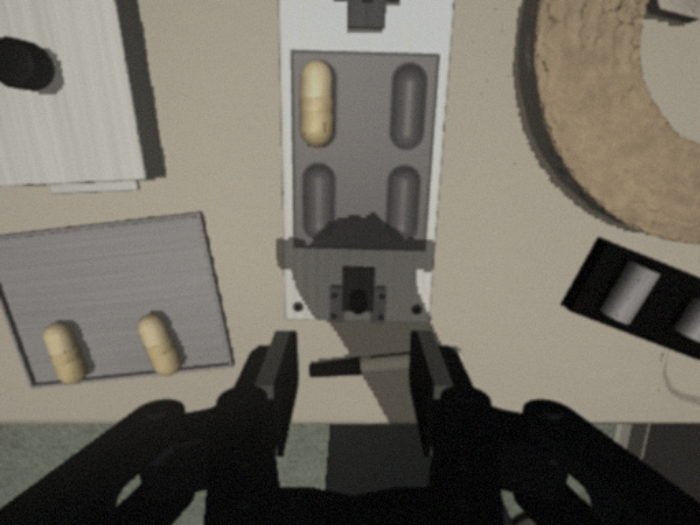

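The first capsule is seated in the far-left pocket at (316,103), and both pins are in the block. Lowering it gave a +2.7 N side force in y, so I'll shift the tray estimate by +0.7 mm and do the other two capsules.

```bash
sed -i 's/TRAY=np.array(\[.555,.0705\])/TRAY=np.array([.555,.0713])/' h.py; python3 - <<'E'
from h import *
capsule(.3965,.2435,-.18,(-.035,.032))
capsule(.389,.325,-.106,(.035,-.032))
go(.49,.07,.3,0.); im,c=shot('wrist','w_c2')
go(.53,.10,.33,0.); im2,c=shot('wrist','w_c3')
go(.56,.26,.33,0.); im3,c=shot('wrist','w_c4')
cv2.imwrite('pics/m3.png',cv2.resize(np.hstack([im,im2]),(800,300)))
cv2.imwrite('pics/m3.png',np.vstack([cv2.resize(np.hstack([im,im2]),(800,300)),cv2.resize(np.hstack([im3,cv2.imread('pics/w_c1.png')]),(800,300))]))
print(arm.read_time())
E
```

```text
grip 0.2775 0.2782 7.85
lift 0.2811 7.5
over 0.2799 7.5
down [-0.61  0.88 -0.51] 3.58
t 42.5333
grip 0.275 0.2755 7.8
lift 0.2749 7.72
over 0.2719 7.72
down [-0.55  0.6   0.4 ] 6.91
t 52.3833
54.225
```

View pics/m3.png

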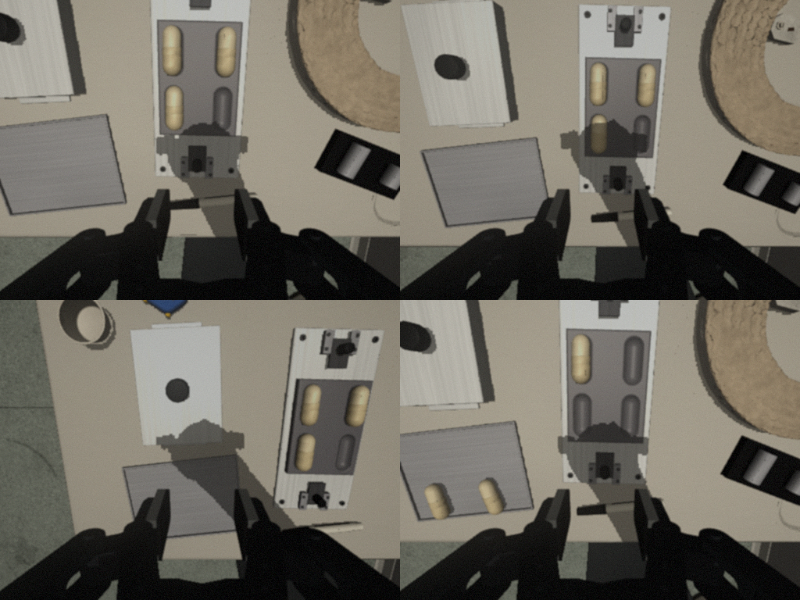

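All three capsules are in pockets and the pan is empty. Next I'll draw the keepers out, then take matched views of the tray and cover.

```bash
cat >> h.py <<'E'
def keeper(sg,d0,d1,w=.42):
    a=fr(TRAY,TH,(sg*d0,0)); b=fr(TRAY,TH,(sg*d1,0))
    arm.move_gripper(w,30); go(*a,UP,TH); line(*a,.13,.2); line(*a,.100,.04); print('down',np.round(arm.read_ft_force(),1))
    arm.move_gripper(0.,30); print('op',round(arm.read_opening(),3),arm.read_finger_force(),np.round(arm.read_ft_force(),1))
    line(*b,.100,.02); print('drawn',np.round(arm.read_ft_force(),1),np.round(arm.read_tool_pos(),4),b)
    arm.move_gripper(w); line(*b,UP,.2)
E
python3 - <<'E'
from h import *
keeper(1,.109,.118); keeper(-1,.109,.118)
go(.485,.0713,.330,0.); im,c=shot('wrist','t1')
go(.543,.287,.343,0.); im2,c=shot('wrist','k1')
print(arm.read_time())
cv2.imwrite('pics/m4.png',cv2.resize(np.hstack([im,im2]),(800,300)))
E
```

```text
down [-0.3  0.  -0.1]
op 0.146 29.297844171524048 [0.5 3.2 1.1]
drawn [-4.9  4.5  6.7] [0.6715 0.0701 0.1004] [0.67296459 0.06840929]
down [ 0.8  0.  -0.5]
op 0.145 29.251222908496857 [0.3 4.5 1.5]
drawn [ 3.3  5.6 -1.7] [0.4392 0.0758 0.1004] [0.43703541 0.07419071]
64.6667
```

View pics/m4.png

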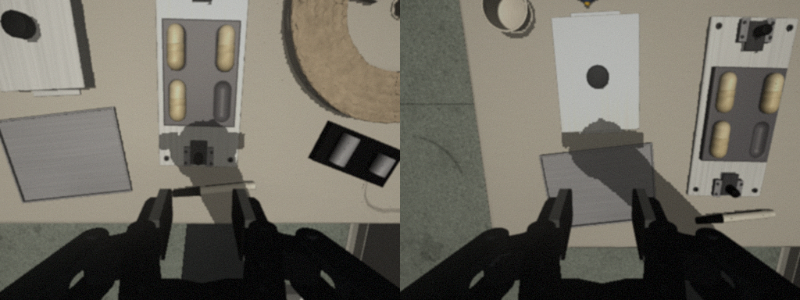

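Gripping both keeper knobs gives the true tray axis: y ≈ 0.0729 at the middle and slope −0.0245. Next, edge fits of the block and cover top in the matched views.

```bash
cat > fit.py <<'E'
from h import *
from scipy.optimize import least_squares
from scipy.ndimage import map_coordinates, gaussian_filter
def fit(tag,z,o,th,L,W,sides,r=.008):
    im,c=load(tag); g=gaussian_filter(cv2.cvtColor(im,6).astype(float),.8); q=np.array([*o,th])
    for it in range(4):
        P=[];N=[];D=[]
        for s in sides:
            for t in np.linspace(-.9,.9,40):
                b,n={'+x':((L/2,t*W/2),(1,0)),'-x':((-L/2,t*W/2),(-1,0)),'+y':((t*L/2,W/2),(0,1)),'-y':((t*L/2,-W/2),(0,-1))}[s]
                ds=np.linspace(-r,r,65); pts=np.array([proj(c,[*fr(q[:2],q[2],np.array(b)+d*np.array(n)),z]) for d in ds])
                pr=map_coordinates(g,[pts[:,1],pts[:,0]],order=1); gr=np.abs(np.gradient(pr)); k=gr[2:-2].argmax()+2
                if gr[k]>.6: P.append(b);N.append((s,n));D.append(ds[k])
        n=np.array([k[1] for k in N],float);b=np.array(P);D=np.array(D)
        A=np.c_[n,n[:,1]*b[:,0]-n[:,0]*b[:,1]]
        x=least_squares(lambda x:A@x-D,[0,0,0],loss='soft_l1',f_scale=.0005).x
        q[:2]=fr(q[:2],q[2],x[:2]); q[2]+=x[2]; r=max(r*.7,.003)
    res=A@x-D; print(tag,q.round(5),{s:(int(sum(k[0]==s for k in N)),round(float(np.median([d for d,k in zip(-res,N) if k[0]==s]))*1e3 if 0 else float(np.median([d for d,k in zip(-res,N) if k[0]==s]))*1e3,2)) for s in sides})
    return q
E
python3 - <<'E'
from fit import *
for sd in(['+x','-x','+y','-y'],['+x','+y','-y']):
    fit('t1',.024,(.555,.0713),-.0245,.142,.104,sd); fit('k1',.037,(.6133,.287),.043,.153,.115,sd); fit('w_c4',.037,(.6133,.287),.043,.153,.115,sd)
    fit('w_c3',.024,(.555,.0713),-.0245,.142,.104,sd)
im,c=load('k1'); print(proj(c,[.6133,.287,.067]))
E
```

```text
t1 [ 0.55529  0.07096 -0.02456] {'+x': (40, -0.29), '-x': (40, -0.27), '+y': (40, 0.0), '-y': (40, 0.05)}
k1 [0.61455 0.28745 0.04268] {'+x': (40, 2.16), '-x': (22, 0.64), '+y': (40, -0.76), '-y': (40, -0.95)}
w_c4 [0.61605 0.2874  0.05358] {'+x': (40, 1.51), '-x': (8, 1.33), '+y': (40, -0.55), '-y': (38, -0.81)}
w_c3 [ 0.55531  0.07107 -0.02611] {'+x': (40, -0.13), '-x': (40, -0.16), '+y': (40, 0.07), '-y': (40, -0.01)}
t1 [ 0.55504  0.07096 -0.02524] {'+x': (40, -0.02), '+y': (40, -0.1), '-y': (40, -0.0)}
k1 [0.6165  0.28749 0.0411 ] {'+x': (38, 0.28), '+y': (40, -0.74), '-y': (40, -0.86)}
w_c4 [0.61793 0.28736 0.04667] {'+x': (24, 0.01), '+y': (40, -0.53), '-y': (39, -0.72)}
w_c3 [ 0.55517  0.07108 -0.02707] {'+x': (40, 0.01), '+y': (40, 0.05), '-y': (40, 0.05)}
[253.1369563  98.1025978]
```

```bash
python3 - <<'E'
from fit import *
for t in('k1','w_c4','w_cov'):
    im,c=load(t); g=cv2.cvtColor(im,6); u,v=proj(c,[.6133,.287,.06]); m=np.zeros_like(g); cv2.circle(m,(int(u),int(v)),26,255,-1)
    b=((g<75)&(m>0)).astype(np.uint8); n,l,s,ce=cv2.connectedComponentsWithStats(b); k=1+s[1:,4].argmax()
    print(t,c[2].round(3),ce[k],s[k],[at(c,ce[k],z).round(4) for z in(.056,.067)])
for sd in(['-x','+y','-y'],['+y','-y']):
    for t in('k1','w_cov'): fit(t,.037,(.6133,.287),.043,.153,.115,sd,r=.005)
E
```

```text
k1 [0.618 0.284 0.413] [252.84615385  98.0989011 ] [239  84  28  29 637] [array([0.6132, 0.2874, 0.056 ]), array([0.6133, 0.2873, 0.067 ])]
w_c4 [0.634 0.258 0.4  ] [227.0377907  115.35465116] [213 101  29  30 688] [array([0.6132, 0.2875, 0.056 ]), array([0.6139, 0.2866, 0.067 ])]
w_cov [0.665 0.286 0.43 ] [256.63571429 141.79464286] [244 128  26  29 560] [array([0.6126, 0.2872, 0.056 ]), array([0.6141, 0.2872, 0.067 ])]
k1 [0.6138  0.28735 0.03946] {'-x': (22, 0.04), '+y': (40, -0.75), '-y': (40, -0.47)}
w_cov [0.61258 0.28706 0.04022] {'-x': (3, 0.07), '+y': (35, -0.45), '-y': (35, -0.95)}
k1 [0.61329 0.28731 0.04093] {'+y': (40, -0.72), '-y': (40, -0.48)}
w_cov [0.61329 0.28714 0.0399 ] {'+y': (35, -0.5), '-y': (35, -1.0)}
```

Cover: x 0.6133, true y 0.289 and yaw 0.0405. I'll pick it up by the knob and lower it over the block in monitored steps.

```bash
sed -i 's/TRAY=np.array(\[.555,.0713\]); TH=-.0245/TRAY=np.array([.5552,.0729]); TH=-.025/' h.py; python3 - <<'E'
from h import *
x,y,yw=.6133,.2892,.0405
arm.move_gripper(.6,60); go(x,y,.22,yw); line(x,y,.15,.2); line(x,y,.120,.05); print(np.round(arm.read_ft_force(),1))
arm.move_gripper(0.,60); arm.pause(.2); print('op',arm.read_opening(),arm.read_finger_force(),np.round(arm.read_ft_force(),1),arm.read_tool_pos().round(4) if hasattr(arm.read_tool_pos(),'round') else arm.read_tool_pos())
line(x,y,.26,.15); arm.pause(.3); print('lift',arm.read_opening(),np.round(arm.read_ft_force(),2),np.round(arm.read_wrist_torque(),2))
im,c=shot('scene','s1')
go(*TRAY,.26,TH); line(*TRAY,.170,.12); arm.pause(.3); f0=np.array(arm.read_ft_force()); print('hover',f0.round(2),arm.read_opening())
for z in np.arange(.166,.129,-.002):
    line(*TRAY,z,.04); f=np.array(arm.read_ft_force())-f0; print(round(z,3),f.round(1),end=' ')
    if abs(f).max()>5: break
print(arm.read_tool_pos(),arm.read_time())
E
```

```text
[-0.1  0.2  0. ]
op 0.32726215734731423 59.409393668174744 [-0.9 -0.4  4.8] [0.6135 0.2895 0.1207]
lift 0.3243835084338947 [-0.6   0.59 -3.16] [-0.02  0.03 -0.03]
hover [ 0.37  0.13 -2.95] 0.3241367535343884
0.166 [ 0.4 -0.1  0. ] 0.164 [ 0.2 -1.2 -0.7] 0.162 [ 0.3  0.9 -0.3] 0.16 [-0.1 -0.2  0.1] 0.158 [-0.9 -0.5 -0.2] 0.156 [-1.1 -0.1 -0.1] 0.154 [-0.1  0.2 -0.4] 0.152 [-0.3 -0.1 -0.7] 0.15 [-0.6 -0.6 -0.7] 0.148 [-0.4  0.3 -0.1] 0.146 [-1.2 -0.2  0.2] 0.144 [-0.1 -0.6 -1.4] 0.142 [ 0.2  0.5 -0. ] 0.14 [-0.6 -0.7 -0.3] 0.138 [-0.7 -0.  -0.5] 0.136 [-0.6 -0.5 -0.4] 0.134 [-1.  -0.2  0.4] 0.132 [-1.1 -0.3 -0.9] 0.13 [-0.8  0.2  5.8] [0.55549858 0.07296099 0.13067174] 75.6583
```

The cover came down freely and touched the base plate at the expected height. Releasing it and sliding the keepers in.

```bash
python3 - <<'E'
from h import *
arm.move_gripper(.6); line(*TRAY,.20,.2)
keeper(1,.1165,.1015); keeper(-1,.1165,.1015)
go(.45,.0729,.330,0.); im,c=shot('wrist','v1'); im2,_=shot('top','v2')
print(arm.read_time())
s,_=shot('scene','v3')
def z(i,x0,y0,w,h): return cv2.resize(i[y0:y0+h,x0:x0+w],(400,400),interpolation=cv2.INTER_CUBIC)
p=np.array([proj(cam('scene'),[*TRAY,.03]),proj(c,[*TRAY,.03])]).astype(int)
a=z(s,p[0,0]-75,p[0,1]-75,150,150); y0=0; b=z(im,p[1,0]-110,0,220,220)
cv2.imwrite('pics/m5.png',np.hstack([a,b]))
E
```

```text
down [-0.3 -0.2  0.7]
op 0.143 29.21712040901184 [0.7 0.4 1.4]
drawn [5.2 0.9 1.8] [0.6577 0.0706 0.1005] [0.65666828 0.07036276]
down [-0.4 -0.   0.7]
op 0.146 29.215319752693176 [-0.1 -0.1  1.4]
drawn [-3.1  2.8  6.2] [0.453  0.0758 0.1002] [0.45373172 0.07543724]
86.2083
```

View pics/m5.png

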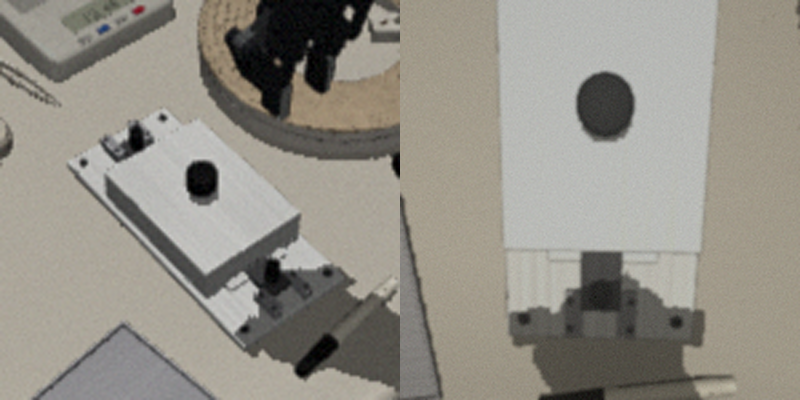

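Both keepers ended on their stops after 13.8 mm of travel, and the cover sits square in the pictures. Now the tug.

```bash
python3 - <<'E'
from h import *
arm.move_gripper(.6,60); go(*TRAY,.22,TH); line(*TRAY,.15,.2); line(*TRAY,.1305,.05)
arm.move_gripper(0.,60); arm.pause(.2); z=.1305; print('op',arm.read_opening(),np.round(arm.read_ft_force(),1))
while z<.145:
    z+=.0005; line(*TRAY,z,.02); f=arm.read_ft_force()[2]; print(round(z,4),round(f,1),end=' ')
    if f<-11.5: break
for _ in range(4): arm.pause(.2); print(np.round(arm.read_ft_force(),1),np.round(arm.read_wrist_torque(),2),round(arm.read_tool_pos()[2],4))
line(*TRAY,.1303,.03); arm.pause(.3); print('down',np.round(arm.read_ft_force(),1),arm.read_opening())
arm.move_gripper(.6); line(*TRAY,.22,.2)
go(.45,.0,.330,0.); im,c=shot('wrist','e1'); go(.45,-.1,.33,0.); im3,_=shot('wrist','e3'); im2,_=shot('scene','e2')
print(arm.read_time())
cv2.imwrite('pics/m6.png',np.vstack([np.hstack([cv2.resize(im,(400,300)),cv2.resize(im3,(400,300))]),np.hstack([cv2.resize(im2,(400,300)),cv2.resize(im2[170:270,190:340],(400,300))])]))
E
```

```text
op 0.3283550091704562 [-0.4 -1.7  5.3]
0.131 2.0 0.1315 -2.1 0.132 -3.2 0.1325 -3.3 0.133 -6.6 0.1335 -14.8 [  4.2   0.9 -15.6] [ 0.29 -0.65 -0.04] 0.1328
[  4.2   1.5 -19.4] [ 0.36 -0.85  0.05] 0.1328
[  5.5   1.6 -21.6] [ 0.39 -0.9  -0.01] 0.1329
[  5.6   1.6 -25.3] [ 0.44 -1.03 -0.03] 0.1329
down [-0.  -0.3  0.6] 0.3228832979704429
93.95
```

View pics/m6.png

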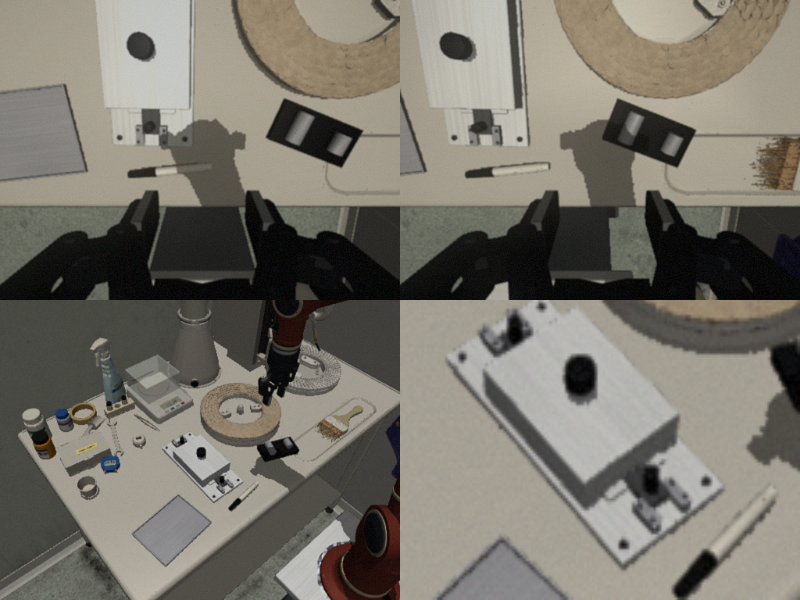

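The cover was held by both keepers: net pull was about 12 to 22 N, and the wrist moment indicates both sides carried load. The final pictures show the cover flat, the keepers in, both pins in their slots and the bystanders unmoved. Handing in.

```bash
python3 -c "
from station import arm
print(arm.finish_job(), arm.read_time())"
```

```text
the job is handed in; nothing more can be done
the job is handed in; nothing more can be done
```

The job is handed in, with no verdict shown: both pins are in their slots, all three capsules (only three were there) in pockets, and the cover on with both keepers in; the tug held but rose to about 25 N at the wrist instead of 12 N, which I estimate kept each keeper under its 30 N limit.

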